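# Turn over the flip tag of the drilled log

## Task

One of the three lamp logs in the rack has been drilled. Push up the free edge of the flip tag in front of that log and push the tag right over its hinge until it lies fully flat on the other side, showing its dotted face. Only push, without gripping anything, and leave the other two tags, the logs and the things on the bench where they are.

Things in the scene. Friction and masses are not known exactly. Their poses are not given: they have to be found in the camera images.
- rack: Fixed wooden rack. Origin: on the bench, under the middle hinge; x from tags to logs (away from the robot, yaw up to 0.25 rad), y to the left tag, z up. A beam 44 mm wide (x -22 to 22), 420 mm long, 72 mm high carries three hinges 135 mm apart; behind it a plank 18 mm thick reaches x = 200. Before x = -30 is bare bench: the tags' front 50 mm overhang it with 74 mm free below.
- tag_left (a joint): Hinge of the left (+y end) flip tag, rad. 0 = level towards the robot, plain face up; pi/2 = upright; pi (end stop) = turned right over, level towards the logs, dotted face up. Starts at 0.05 to 0.35. The hinge is stiff: the tag stays where it is left and falls neither way; 1 to 2 N at the free edge moves it.
- hinge_left (a point): Point on the rack at the middle of the left (+y end) tag's hinge axle, 80 mm above the bench; the axle runs along the rack's y, between two steel ears 18 mm square reaching 89 mm high.
- tag_left_edge (a point): Centre of the round bar (12 mm diameter, 92 mm long, parallel to the axle) on the free edge of the left (+y end) tag, 76 mm from the axle. The tag is a wooden board 92 mm wide, 8 mm thick, from axle to bar; one face plain, the other with five dark dots. x points from bar to hinge, y along the bar, z out of the plain face.
- place_left (a point): Centre of the round log place behind the left (+y end) tag, on the plank's top, 18 mm above the bench, 145 mm beyond the hinge in the rack's x.
- tag_mid (a joint): Hinge of the middle flip tag, rad. 0 = level towards the robot, plain face up; pi/2 = upright; pi (end stop) = turned right over, level towards the logs, dotted face up. Starts at 0.05 to 0.35. The hinge is stiff: the tag stays where it is left and falls neither way; 1 to 2 N at the free edge moves it.
- hinge_mid (a point): Point on the rack at the middle of the middle tag's hinge axle, 80 mm above the bench; the axle runs along the rack's y, between two steel ears 18 mm square reaching 89 mm high.
- tag_mid_edge (a point): Centre of the round bar (12 mm diameter, 92 mm long, parallel to the axle) on the free edge of the middle tag, 76 mm from the axle. The tag is a wooden board 92 mm wide, 8 mm thick, from axle to bar; one face plain, the other with five dark dots. x points from bar to hinge, y along the bar, z out of the plain face.
- place_mid (a point): Centre of the round log place behind the middle tag, on the plank's top, 18 mm above the bench, 145 mm beyond the hinge in the rack's x.
- tag_right (a joint): Hinge of the right (-y end) flip tag, rad. 0 = level towards the robot, plain face up; pi/2 = upright; pi (end stop) = turned right over, level towards the logs, dotted face up. Starts at 0.05 to 0.35. The hinge is stiff: the tag stays where it is left and falls neither way; 1 to 2 N at the free edge moves it.
- hinge_right (a point): Point on the rack at the middle of the right (-y end) tag's hinge axle, 80 mm above the bench; the axle runs along the rack's y, between two steel ears 18 mm square reaching 89 mm high.
- tag_right_edge (a point): Centre of the round bar (12 mm diameter, 92 mm long, parallel to the axle) on the free edge of the right (-y end) tag, 76 mm from the axle. The tag is a wooden board 92 mm wide, 8 mm thick, from axle to bar; one face plain, the other with five dark dots. x points from bar to hinge, y along the bar, z out of the plain face.
- place_right (a point): Centre of the round log place behind the right (-y end) tag, on the plank's top, 18 mm above the bench, 145 mm beyond the hinge in the rack's x.
- log_drilled_center (a point): Centre (half-way up) of the drilled log: upright round piece of wood 66 mm in diameter, 80 mm high, with a cross of five dark holes in its top and many in its side. Loose, stands within about 10 mm of the centre of one of the three places.
- log_plain_a_center (a point): Centre of an undrilled log, 66 mm in diameter, 80 mm high, loose, on another place. Bystander.
- log_plain_b_center (a point): Centre of an undrilled log, 66 mm in diameter, 68 mm high, loose, on the remaining place. Bystander.
- rasp_center (a point): Loose wood rasp lying on the bench to the left, 290 mm long along its x, 26 mm thick handle; the point is on its axis 13 mm above the bench, near its middle. Bystander.
- sanding_block_center (a point): Centre of a loose sanding block 100 x 64 x 34 mm lying on the bench to the right. Bystander.

How it is judged:
By the outcome, as a careful person would: the job done as asked, in the order asked, and still so for the second after the job is handed in, with the robot touching nothing.
It also fails if it takes over 48 s, if anything falls off the work surface, if the arm or the gripper's body presses on something with over 40 N, if the wrist force passes 120 N, or if a joint passes its speed limit or range.

## Robot

A 6-joint arm with a two-finger parallel gripper is mounted at the origin on the work surface. World frame = base frame: x ahead of the robot, y to its left, z up, the work surface at z = 0. Lengths are in m, angles in degrees, forces in N, time in s.
With the tool pointing down it reaches from about 0.25 to 0.725 m from the base axis. Payload 9.7 kg.
Tool frame: the origin (TCP) lies at the very end of the fingers, on their centre line; the grasp point (between the pads) lies 19 mm behind it; y points along the fingers, x is the direction in which the jaws open and shut, and the axes are right-handed (so a half turn about y gives the same grasp; the last joint's range is limited). The gripper opens to 85 mm and grips with 20 to 120 N. Pads are 22 mm wide; open, the fingers measure 114 mm over their backs; the gripper's body (76 mm by 85 mm) begins 54 mm behind the grasp point. The pads swing forward as they close: fully open they stand 13 mm farther back than shut.
Start: joints at [67.036, 4.979, 10.078, 95.1, 0, 90], TCP at [0.215, 0.506, 0.231] pointing down, gripper open.
Joint ranges: [-179.16, 179.16], [-48.56, 103.87], [-65.8, 70.77], [-126.05, 130.52], [-82.76, 87.17], [-180, 180]. Speed limits (degrees/s): [127.2, 127.2, 147.25, 180, 180, 180].

## Interface

Orientations are given as [roll, pitch, yaw] about the fixed x, y, z axes, in that order (R = Rz(yaw) Ry(pitch) Rx(roll)).
In Python, from workcell import bot gives the robot as it stands.
- The arm moves only by the shell command python3 -m jog 'ROWS' [FORCE]. ROWS is JSON, a list of rows, each a list of 7 numbers: the closure, from 0 (fully open) to 1 (shut), then the shift along the world's x, y, z in units of 25 mm (1.0 is 25 mm), then the turn, a rotation vector about the world's x, y, z in units of 5 degrees (1.0 is 5 degrees). A call has 1 to 5 rows; each row is the pose to reach, as a shift and turn from the pose commanded when the call began; what a row does not reach only later rows make up. A row lasts 1/10 s, in which the tool goes at most 50 mm and 8.59 degrees, less where a joint would pass 70% of its speed; a pose out of reach is approached as far as the arm can. A call with a gripper value outside its range is refused whole. The fingers move at their own pace and stop on an object; FORCE is the grip in N (left out, the last holds). Time passes only in rows, so rows that repeat a pose let the fingers close. It gives the time, the measured TCP pose, the force and the opening at its end, in the units of the state.
- bot.get_obs(): the state, without advancing time (a new reading comes with each control period).
- bot.camera(name): name is "scene" or "top" or "wrist"; returns (picture, depth): 384x512x3 uint8, red, green, blue; 384x512 float32, m along the optical axis (not along the pixel's ray), 0 where there is no reading.
- bot.camera_model(name): a dict with "fx", "fy", "cx", "cy" (pixels), "rvec" (rotation vector, rad) and "tvec" (3), from world to camera coordinates, as OpenCV has them; the wrist camera has in their place "tool_from_camera" (4x4, takes a point from camera to tool coordinates, whose origin is the TCP and whose axes are the tool frame's). Camera axes: x right, y down, z forward; pixel columns grow to the right and rows downward; lengths in m; the calibration is good to about 2 mm. The wrist camera is an equidistant fisheye: a pixel r from the principal point sees the ray r / f radians off the axis. A picture is of the moment at which its call begins: read the wrist's pose just before it. camera_model takes no time and is no camera call.
- bot.job_done(): hands the job in, once; it reports no verdict.
Trained networks look in the newest picture that a camera, given by its name, has taken for a name from the list of things; names that differ only in an ending like _2 or _b are one class to them, and where a whole thing is asked for, a point or a joint stands for the part that bears it (a point fixed in the world has none). Each returns a list of dicts, best first, with "conf" (0 to 1); they miss things now and then, are a little off and sometimes report something else, mostly with a low value. They report only what shows in the picture. A call takes as long as a camera call.
- bot.regions_of(camera, label): "pixels" (384x512 bool, what is visible of it) and "point" ([row, column] in pixels, amid what is visible of it).
The state is a dict: "time": time; "q": joint angles; "qd": joint speeds; "joint_efforts": joint torques, N m; "ee_pos": TCP position; "tcp_rot": TCP orientation; "wrist_force": force on the tool from outside, world axes, zero at the start; "torque": the same for the moment, N m; "opening": finger opening in m.
Only numpy, scipy, OpenCV 4.12 (cv2) and the standard library are available. Lean on these libraries where they do the work, as an engineer would, in place of code of your own. Each camera call takes 0.05 s, during which the arm holds its last target. There are 200 camera calls.

## Working session

There is one attempt and no reset: what is moved stays moved. The work goes in short steps, Python scripts to look and compute and a shell command to move; the robot and the scene stay as the last step left them, time stands still between calls to the robot, and variables do not carry over. Pictures are saved under pics/ and viewed, about 8 in all and at most 12, crops included, and the job is handed in when it is done.

```bash
mkdir -p pics; cat > h.py <<'E'
from workcell import bot
import numpy as np, cv2
def world(cam,d,px):
    m=bot.camera_model(cam);R=cv2.Rodrigues(np.array(m['rvec'],float))[0];t=np.array(m['tvec'],float).ravel()
    px=np.atleast_2d(px);z=d[px[:,0],px[:,1]]
    c=np.c_[(px[:,1]-m['cx'])/m['fx']*z,(px[:,0]-m['cy'])/m['fy']*z,z]
    return ((c-t)@R)[z>0]
E
python3 - <<'E'
from h import *
for c in ('scene','top'):
    p,d=bot.camera(c); np.save(c+'.npy',d); cv2.imwrite(f'pics/{c}1.png',p[:,:,::-1])
    for l in ['rack','log_drilled_center','log_plain_a_center','tag_left','tag_left_edge','rasp_center','sanding_block_center']:
        try:
            for r in bot.regions_of(c,l)[:4]:
                w=world(c,d,np.argwhere(r['pixels'])); print(c,l,round(r['conf'],2),r['point'],len(w),np.median(w,0).round(3),w.min(0).round(3),w.max(0).round(3))
        except Exception as e: print(c,l,e)
print(bot.get_obs()['time'],bot.get_obs()['tcp_rot'])
E
```

```text
scene rack 0.7 [212.9, 234.8] 8633 [ 0.585 -0.08   0.022] [ 0.356 -0.276 -0.005] [0.772 0.182 0.11 ]
scene rack 0.66 [230.5, 116.8] 673 [ 0.502 -0.426  0.032] [ 0.391 -0.471 -0.003] [ 0.548 -0.383  0.04 ]
scene log_drilled_center 0.63 [211.5, 297.0] 610 [0.735 0.065 0.082] [0.685 0.039 0.016] [0.751 0.104 0.103]
scene log_plain_a_center 0.87 [219.9, 252.9] 626 [ 0.717 -0.067  0.085] [ 0.591 -0.094  0.018] [ 0.733 -0.031  0.103]
scene tag_left 0.88 [168.5, 270.5] 621 [0.532 0.082 0.092] [ 0.354  0.034 -0.007] [0.575 0.167 0.11 ]
scene tag_left 0.73 [212.7, 237.9] 8599 [ 0.585 -0.081  0.022] [ 0.35  -0.276 -0.005] [0.772 0.203 0.11 ]
scene tag_left_edge 0.76 [167.1, 269.9] 574 [0.531 0.081 0.092] [0.486 0.034 0.075] [0.573 0.13  0.11 ]
scene tag_left_edge 0.18 [215.5, 237.1] 8616 [ 0.585 -0.081  0.022] [ 0.39  -0.276 -0.006] [0.772 0.192 0.11 ]
scene rasp_center 0.74 [212.4, 236.2] 8630 [ 0.586 -0.079  0.021] [ 0.347 -0.276 -0.007] [0.772 0.185 0.107]
scene rasp_center 0.58 [142.8, 340.4] 452 [0.415 0.426 0.014] [ 0.278  0.36  -0.007] [0.558 0.497 0.031]
scene rasp_center 0.55 [182.3, 
[... 938 characters left out ...]

top log_plain_a_center 0.88 [153.3, 278.6] 316 [ 0.689 -0.06   0.096] [ 0.664 -0.099  0.015] [ 0.735 -0.028  0.109]
top tag_left 0.9 [199.5, 233.0] 552 [0.526 0.087 0.095] [ 0.484  0.04  -0.01 ] [0.569 0.141 0.115]
top tag_left_edge 0.82 [196.0, 239.1] 529 [0.525 0.083 0.096] [0.484 0.036 0.072] [0.568 0.131 0.115]
top rasp_center 0.96 [237.4, 146.3] 490 [0.407 0.421 0.018] [ 0.292  0.364 -0.007] [0.558 0.493 0.034]
top rasp_center 0.7 [200.4, 307.6] 612 [ 0.509 -0.185  0.089] [ 0.465 -0.239 -0.001] [ 0.553 -0.138  0.108]
top sanding_block_center 0.75 [208.9, 370.7] 526 [ 0.487 -0.419  0.033] [ 0.431 -0.463 -0.009] [ 0.548 -0.379  0.045]
0.8 [-9.00007517e+01 -3.68096557e-03  6.70373385e+01]
```

View pics/top1.png

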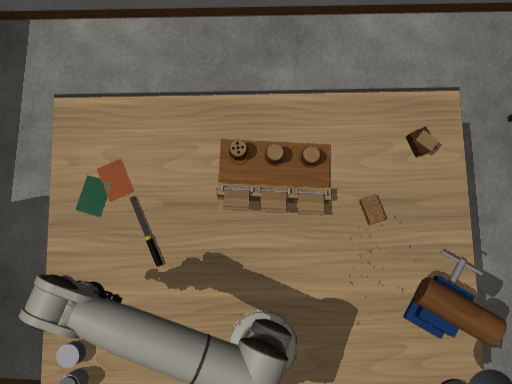

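View pics/scene1.png

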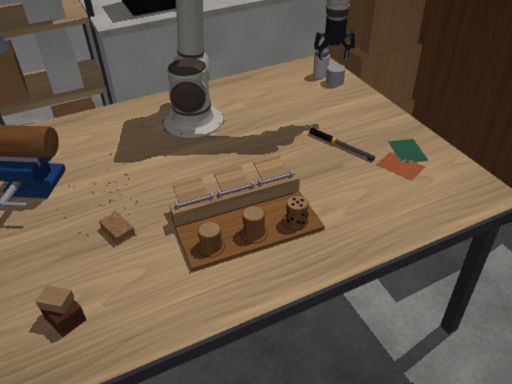

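The scene picture shows the drilled log at about (211,297) and the top picture at (151,239). It stands at the left (+y) end, behind the left tag. Next I'll fit the rack pose and the tag angle.

```bash
python3 - <<'E'
from h import *
P=[]
for c in ('top','scene'):
    d=np.load(c+'.npy'); w=world(c,d,np.argwhere(d>0))
    m=(abs(w[:,0]-.6)<.2)&(abs(w[:,1]+.06)<.27); w=w[m]
    k=w[(w[:,2]>.012)&(w[:,2]<.026)&(w[:,0]>.56)]
    r=cv2.minAreaRect(k[:,:2].astype(np.float32)); print(c,'plank',len(k),r,cv2.boxPoints(r).round(3).tolist())
    for n,y0 in (('L',.08),('M',-.055),('R',-.19)):
        a=w[(abs(w[:,1]-y0)<.035)&(w[:,2]>.07)&(w[:,0]<.60)&(w[:,0]>.45)]
        for x in np.arange(.47,.60,.01):
            s=a[(a[:,0]>=x)&(a[:,0]<x+.01)]
            if len(s): print(n,round(x+.005,3),len(s),np.median(s[:,2]).round(4),end=' | ')
        print()
    lg=w[(w[:,2]>.08)&(w[:,0]>.64)]
    for y0 in (.07,-.06,-.19):
        s=lg[abs(lg[:,1]-y0)<.05]; 
        if len(s): print('log',y0,s.mean(0).round(3),s[:,2].max().round(3))
E
```

```text
top plank 3356 ((0.6904568076133728, -0.05718259513378143), (0.4817790389060974, 0.2090936303138733), 86.21834564208984) [[0.5699999928474426, -0.29100000858306885], [0.7789999842643738, -0.30399999022483826], [0.8109999895095825, 0.17599999904632568], [0.6019999980926514, 0.1899999976158142]]
L 0.485 26 0.1046 | L 0.495 54 0.1056 | L 0.505 46 0.1019 | L 0.515 52 0.0971 | L 0.525 54 0.0957 | L 0.535 41 0.091 | L 0.545 54 0.0897 | L 0.555 48 0.0884 | L 0.565 48 0.0832 | L 0.575 32 0.0745 | L 0.585 23 0.0733 | 
M 0.475 29 0.1012 | M 0.485 48 0.1021 | M 0.495 51 0.0971 | M 0.505 58 0.0959 | M 0.515 50 0.0934 | M 0.525 52 0.0915 | M 0.535 54 0.0881 | M 0.545 44 0.0877 | M 0.555 52 0.0834 | M 0.565 31 0.0742 | M 0.575 21 0.0741 | 
R 0.475 47 0.0952 | R 0.485 57 0.093 | R 0.495 53 0.092 | R 0.505 46 0.0903 | R 0.515 55 0.0873 | R 0.525 57 0.0869 | R 0.535 49 0.0861 | R 0.545 50 0.0843 | R 0.555 27 0.0748 | R 0.565 33 0.0721 | 
log 0.07 [0.713 0.075 0.098] 0.109
log -0.06 [ 0.694 -0.06   0.097] 0.109
log -0.19 [ 0.687 -0.195  0.087] 0.097
scene plank 4267 ((0.6648002862930298, -0.0607203543
[... 351 characters left out ...]
 59 0.091 | L 0.545 57 0.0884 | L 0.555 51 0.0849 | L 0.565 84 0.0803 | L 0.575 32 0.0727 | L 0.585 21 0.0718 | L 0.595 2 0.0737 | 
M 0.475 8 0.099 | M 0.485 54 0.0996 | M 0.495 63 0.0969 | M 0.505 52 0.0941 | M 0.515 53 0.0927 | M 0.525 57 0.0899 | M 0.535 60 0.0872 | M 0.545 56 0.0852 | M 0.555 87 0.0809 | M 0.565 49 0.0731 | M 0.575 29 0.0716 | M 0.585 6 0.0724 | 
R 0.475 60 0.0935 | R 0.485 51 0.092 | R 0.495 57 0.0899 | R 0.505 59 0.0882 | R 0.515 53 0.0872 | R 0.525 54 0.086 | R 0.535 58 0.0844 | R 0.545 86 0.0813 | R 0.555 45 0.0773 | R 0.565 31 0.0718 | R 0.575 8 0.0726 | 
log 0.07 [0.722 0.07  0.095] 0.103
log -0.06 [ 0.704 -0.064  0.095] 0.103
log -0.19 [ 0.692 -0.197  0.085] 0.091
```

```bash
cat >> h.py <<'E'
from scipy.spatial.transform import Rotation as Ro
YAW=-3.77; H=np.array([.565,.084,.08]); ax=np.array([np.cos(np.radians(YAW)),np.sin(np.radians(YAW)),0])
def rot(tilt): # tilt deg from down towards rack +x
    return Ro.from_rotvec(-np.radians(tilt)*np.cross([0,0,1],ax))*Ro.from_euler('xyz',[-90,0,90+YAW],degrees=True)
def delta(a,z,tilt): # tip at hinge + a (rack x), height z
    o=bot.get_obs(); t=H+a*ax; t[2]=z
    r=Ro.from_euler('xyz',o['tcp_rot'],degrees=True)
    print((a,z,tilt),'shift',((t-o['ee_pos'])/.025).round(2),'turn',np.degrees((rot(tilt)*r.inv()).as_rotvec()/5).round(2))
def rel():
    o=bot.get_obs(); v=o['ee_pos']-H; print('a',round(v@ax,4),'lat',round(v@np.cross([0,0,1],ax),4),'z',round(o['ee_pos'][2],4),'F',np.round(o['wrist_force'],1),'t',o['time'],'q',np.round(o['q']))
E
python3 -c "
from h import *
delta(-.16,.20,45)
print(np.round(bot.camera_model('wrist')['tool_from_camera'],3))"
```

```text
(-0.16, 0.2, 45) shift [  7.63 -16.48  -1.25] turn [-2.09 -8.8   3.64]
[[ 1.    -0.001 -0.     0.   ]
 [-0.    -0.269  0.963 -0.142]
 [-0.001 -0.963 -0.269  0.068]
 [ 0.     0.     0.     1.   ]]
```

```bash
python3 -m jog '[[1,1.5,-3.3,-0.25,-0.4,-1.5,0.6],[1,3,-5,-0.5,-0.8,-3,1.2],[1,4.5,-6.5,-0.75,-1.2,-4.5,1.8],[1,5.5,-8,-1,-1.6,-6,2.4],[1,6.2,-9.5,-1.2,-1.9,-7.5,3]]'; python3 -c "
from h import *
delta(-.16,.20,45);rel()"
```

```text
time: 1.3
ee_pos: [0.3519, 0.2988, 0.206]
tcp_rot: [-128.9, -0.5, 82.9]
wrist_force: [0.6, -0.4, 0.6]
opening: 0.0123
(-0.16, 0.2, 45) shift [ 2.14 -8.17 -0.24] turn [-0.22 -1.21  0.65]
a -0.2267 lat 0.2003 z 0.206 F [ 0.6 -0.4  0.6] t 1.3 q [ 61. -28. -28.  73. -36.  63.]
```

```bash
python3 -m jog '[[1,0.5,-2,-0.1,-0.1,-0.6,0.3],[1,1,-4,-0.2,-0.2,-1.2,0.6],[1,1.6,-6,-0.2,-0.2,-1.2,0.6],[1,2.1,-8.1,-0.2,-0.2,-1.2,0.6],[1,2.1,-8.1,-0.2,-0.2,-1.2,0.6]]'; python3 -c "
from h import *
delta(-.13,.045,45);rel()"
```

```text
time: 1.8
ee_pos: [0.4348, 0.1221, 0.2076]
tcp_rot: [-132.7, 1.0, 84.7]
wrist_force: [-0.6, 0.4, -0.7]
opening: -0.0
(-0.13, 0.045, 45) shift [ 0.02 -1.18 -6.5 ] turn [ 0.17 -0.47  0.32]
a -0.1324 lat 0.0294 z 0.2076 F [-0.6  0.4 -0.7] t 1.8 q [ 31. -49. -42.  60. -24.  28.]
```

```bash
python3 -m jog '[[1,0,-0.6,-1.6,0.1,0,0.2],[1,0,-1.2,-3.2,0.2,0,0.3],[1,0,-1.2,-4.8,0.2,-0.2,0.3],[1,0,-1.2,-6,0.2,-0.4,0.3],[1,0,-1.2,-6,0.2,-0.4,0.3]]'; python3 -c "
from h import *
delta(-.13,.045,45);delta(-.045,.045,45);rel()"
```

```text
time: 2.3
ee_pos: [0.4565, 0.1078, 0.0471]
tcp_rot: [-133.1, 0.8, 85.6]
wrist_force: [0.5, 0.5, 0.5]
opening: -0.0003
(-0.13, 0.045, 45) shift [-0.85 -0.61 -0.08] turn [ 0.13 -0.39  0.14]
(-0.045, 0.045, 45) shift [ 2.54 -0.83 -0.08] turn [ 0.13 -0.39  0.14]
a -0.1098 lat 0.0166 z 0.0471 F [0.5 0.5 0.5] t 2.3 q [ 26. -48. -60.  39. -21.  22.]
```

```bash
python3 -m jog '[[1,0,-0.8,-0.5,0.1,-0.3,0.1],[1,0.8,-0.8,-0.5,0.1,-0.3,0.1],[1,1.6,-0.8,-0.5,0.1,-0.3,0.1],[1,2.3,-0.8,-0.5,0.1,-0.3,0.1],[1,2.3,-0.8,-0.5,0.1,-0.3,0.1]]'; python3 - <<'E'
from h import *
delta(-.045,.035,45);rel()
p,_=bot.camera('scene');cv2.imwrite('pics/s2.png',cv2.resize(p[100:290,130:380],None,fx=3,fy=3)[:,:,::-1])
E
```

```text
time: 2.8
ee_pos: [0.5183, 0.0894, 0.0433]
tcp_rot: [-135.0, -0.1, 86.0]
wrist_force: [-0.7, 0.5, 0.7]
opening: -0.0003
(-0.045, 0.035, 45) shift [ 0.07 -0.1  -0.33] turn [-0.02 -0.    0.04]
a -0.047 lat 0.0023 z 0.0433 F [-0.7  0.5  0.7] t 2.8 q [ 18. -39. -58.  28. -15.  16.]
```

View pics/s2.png

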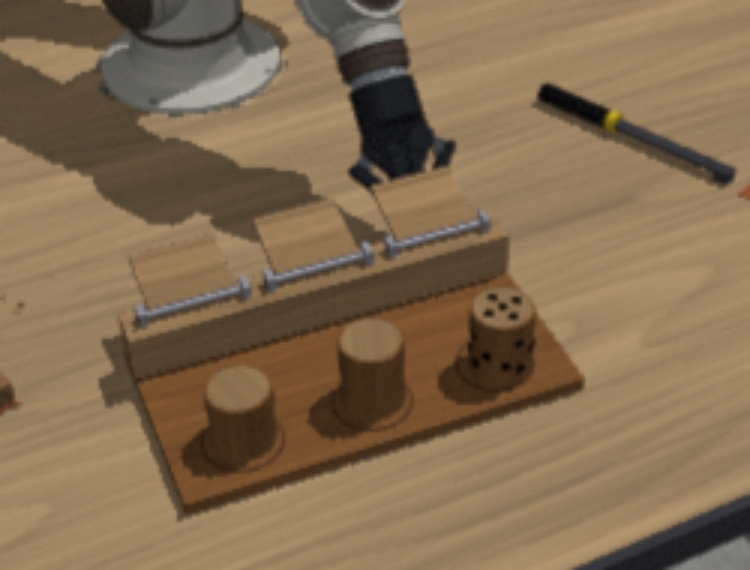

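The left log shows the drilled cross of holes at (500,305), and the closed fingers are under the left tag's free edge at (410,180). Now I'll lift.

```bash
python3 -m jog '[[1,0,0,0.5,0,0,0],[1,0,0,1,0,0,0],[1,0.1,0,1.5,0,0,0],[1,0.3,0,2.1,0,0,0],[1,0.3,0,2.1,0,0,0]]'; python3 - <<'E'
from h import *
rel(); delta(-.036,.101,45); delta(-.027,.128,45);delta(-.02,.135,45)
E
```

```text
time: 3.35
ee_pos: [0.5262, 0.0898, 0.0984]
tcp_rot: [-135.3, -0.2, 86.1]
wrist_force: [-0.6, -0.1, 0.2]
opening: 0.0
a -0.0391 lat 0.0032 z 0.0984 F [-0.6 -0.1  0.2] t 3.35 q [ 18. -41. -53.  35. -15.  16.]
(-0.036, 0.101, 45) shift [ 0.12 -0.14  0.11] turn [-0.03  0.06  0.03]
(-0.027, 0.128, 45) shift [ 0.48 -0.16  1.19] turn [-0.03  0.06  0.03]
(-0.02, 0.135, 45) shift [ 0.75 -0.18  1.47] turn [-0.03  0.06  0.03]
```

```bash
python3 -m jog '[[1,0.2,-0.1,0.5,0,0,0],[1,0.4,-0.15,1,0,0,0],[1,0.7,-0.15,1.4,0,0,0],[1,0.7,-0.15,1.4,0,0,0]]'; python3 - <<'E'
from h import *
rel()
p,_=bot.camera('scene');cv2.imwrite('pics/s3.png',cv2.resize(p[100:290,130:380],None,fx=3,fy=3)[:,:,::-1])
E
```

```text
time: 3.75
ee_pos: [0.5435, 0.0855, 0.1314]
tcp_rot: [-135.2, -0.1, 86.0]
wrist_force: [-0.3, -0.4, -0.9]
opening: -0.0002
a -0.0216 lat 0.0001 z 0.1314 F [-0.3 -0.4 -0.9] t 3.75 q [ 16. -38. -48.  37. -14.  15.]
```

View pics/s3.png

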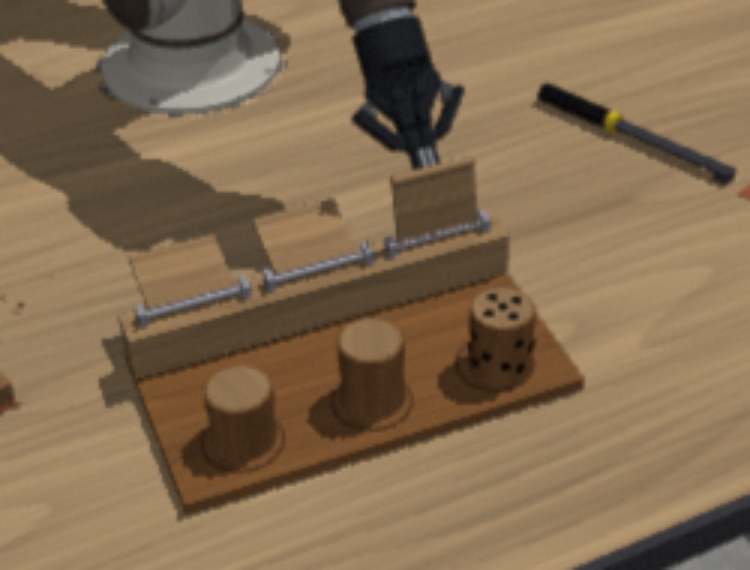

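The left tag now stands nearly upright, with its bar at about (432,170) and the fingers behind it. I'll push on along the arc to (a=.0225, z=.131) and then (.045, .113).

```bash
python3 -m jog '[[1,0.6,0,0.1,0,0,0],[1,1.2,-0.1,0.1,0,0,0],[1,1.8,-0.1,0,0,0,0],[1,2.3,-0.15,-0.3,0,0,0],[1,2.7,-0.2,-0.7,0,0,0]]'; python3 -m jog '[[1,0,0,0,0,0,0]]'; python3 - <<'E'
from h import *
rel();delta(.055,.100,45);delta(.058,.092,45)
p,_=bot.camera('scene');cv2.imwrite('pics/s4.png',cv2.resize(p[100:290,130:380],None,fx=3,fy=3)[:,:,::-1])
E
```

```text
time: 4.3
ee_pos: [0.61, 0.0806, 0.1111]
tcp_rot: [-135.0, -0.1, 86.1]
wrist_force: [-2.7, 0.5, 0.6]
opening: -0.0001
time: 4.4
ee_pos: [0.6091, 0.0801, 0.109]
tcp_rot: [-134.8, -0.0, 86.0]
wrist_force: [-1.2, -0.0, -0.5]
opening: 0.0001
a 0.0443 lat -0.0009 z 0.109 F [-1.2 -0.  -0.5] t 4.4 q [ 13. -26. -44.  29. -12.  12.]
(0.055, 0.1, 45) shift [ 0.43  0.01 -0.36] turn [-0.01 -0.03  0.04]
(0.058, 0.092, 45) shift [ 0.55  0.   -0.68] turn [-0.01 -0.03  0.04]
```

View pics/s4.png

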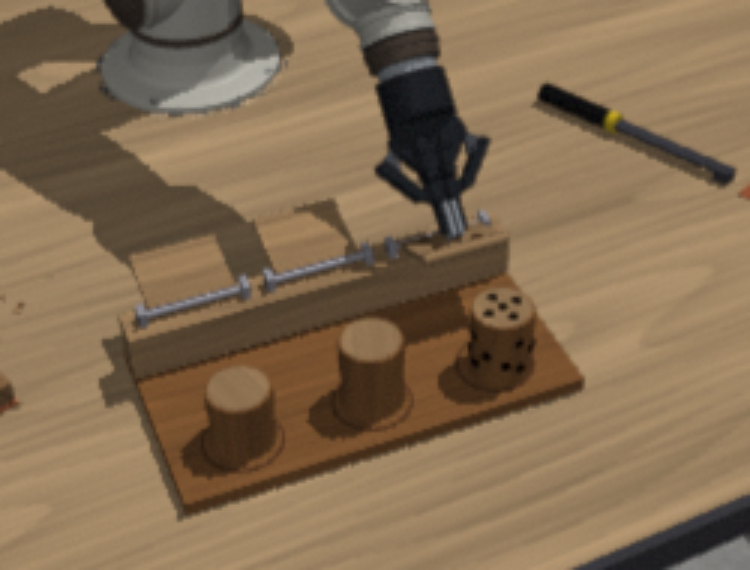

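The tag is past upright, with its bar at about (450,250) leaning toward the logs. I'll push down to the stop.

```bash
python3 -m jog '[[1,0.2,0,-0.2,0,0,0],[1,0.4,0,-0.4,0,0,0],[1,0.5,0,-0.6,0,0,0],[1,0.5,0,-0.75,0,0,0],[1,0.5,0,-0.75,0,0,0]]'; python3 -c "
from h import *
rel()"; python3 -m jog '[[1,0,0,-0.1,0,0,0],[1,0,0,-0.2,0,0,0],[1,0,0,-0.2,0,0,0]]';python3 -c "
from h import *
rel()"
```

```text
time: 4.95
ee_pos: [0.6215, 0.0804, 0.0916]
tcp_rot: [-134.9, -0.1, 86.1]
wrist_force: [-0.0, -0.5, 0.1]
opening: -0.0001
a 0.0566 lat 0.0002 z 0.0916 F [-0.  -0.5  0.1] t 4.95 q [ 13. -23. -44.  26. -12.  12.]
time: 5.25
ee_pos: [0.6228, 0.0806, 0.0896]
tcp_rot: [-135.2, -0.1, 86.0]
wrist_force: [-4.1, -0.7, 7.5]
opening: -0.0004
a 0.0579 lat 0.0004 z 0.0896 F [-4.1 -0.7  7.5] t 5.25 q [ 13. -23. -44.  25. -12.  12.]
```

Contact has risen to 7.5 N at the height expected for the stop. I'll press a little more, then withdraw along the finger.

```bash
python3 -m jog '[[1,0,0,-0.1,0,0,0],[1,0,0,-0.1,0,0,0]]'; python3 -m jog '[[1,0,0,0.6,0,0,0],[1,-0.5,0,1.6,0,0,0],[1,-1.5,0,3,0,0,0],[1,-3,0,4.5,0,0,0],[1,-3.5,0,5.5,0,0,0]]'; python3 -m jog '[[1,-0.5,1.5,0,0,0,0],[1,-0.5,3,0,0,0,0],[1,-0.5,5,0,0,0,0],[1,-0.5,7,0,0,0,0],[1,-0.5,7,0,0,0,0]]'; python3 - <<'E'
from h import *
rel()
for c in ('scene','top'):
    p,d=bot.camera(c)
    cv2.imwrite(f'pics/{c}5.png',cv2.resize(p[100:290,130:380],None,fx=3,fy=3)[:,:,::-1])
    w=world(c,d,np.argwhere(d>0)); v=w-H; a=v@ax; l=v@np.cross([0,0,1],ax)
    for x in np.arange(-.09,.13,.01):
        s=w[(abs(l)<.035)&(a>=x)&(a<x+.01)&(w[:,2]<.13)]
        if len(s): print(round(x+.005,3),np.median(s[:,2]).round(4),end=' | ')
    print()
    w=w[(w[:,2]>.08)&(w[:,2]<.13)&(w[:,0]>.66)&(w[:,0]<.76)]
    for y0 in (.07,-.06,-.19): print('log',w[abs(w[:,1]-y0)<.05].mean(0).round(3))
E
```

```text
time: 5.45
ee_pos: [0.6238, 0.0807, 0.0894]
tcp_rot: [-135.4, -0.2, 86.0]
wrist_force: [-7.2, -1.5, 15.2]
opening: -0.0002
time: 5.95
ee_pos: [0.5325, 0.0804, 0.2249]
tcp_rot: [-135.1, -0.1, 86.1]
wrist_force: [0.3, 0.3, 0.7]
opening: 0.0003
time: 6.45
ee_pos: [0.5211, 0.2608, 0.2209]
tcp_rot: [-134.9, -0.0, 86.4]
wrist_force: [-0.7, -0.9, 0.1]
opening: -0.0001
a -0.0555 lat 0.1735 z 0.2209 F [-0.7 -0.9  0.1] t 6.45 q [ 40. -26. -30.  51. -29.  34.]
-0.025 0.0654 | -0.015 -0.7495 | -0.005 -0.7482 | 0.005 -0.7411 | 0.015 0.0803 | 0.025 0.0168 | 0.035 0.0178 | 0.045 0.0164 | 0.055 0.0183 | 0.065 0.0163 | 0.075 0.02 | 0.085 0.0185 | 0.095 -0.7481 | 0.105 -0.7478 | 0.115 -0.7512 | 0.125 -0.7457 | 
log [0.722 0.071 0.094]
log [ 0.704 -0.064  0.095]
log [ 0.692 -0.197  0.085]
-0.085 -0.0017 | -0.075 -0.0014 | -0.065 -0.0004 | -0.055 0.0002 | -0.045 -0.0003 | -0.035 -0.0001 | -0.025 0.022 | -0.015 0.0726 | -0.005 0.0736 | 0.005 0.0821 | 0.015 0.0822 | 0.025 0.0836 | 0.035 0.0831 | 0.045 0.0841 | 0.055 0.0839 | 0.065 0.0845 | 0.075 0.0846 | 0.085 0.0807 | 0.095 0.0205 | 0.105 0.0189 | 0.115 0.0227 | 0.125 0.0821 | 
log [0.713 0.075 0.098]
log [ 0.694 -0.059  0.098]
log [ 0.689 -0.195  0.087]
```

View pics/scene5.png

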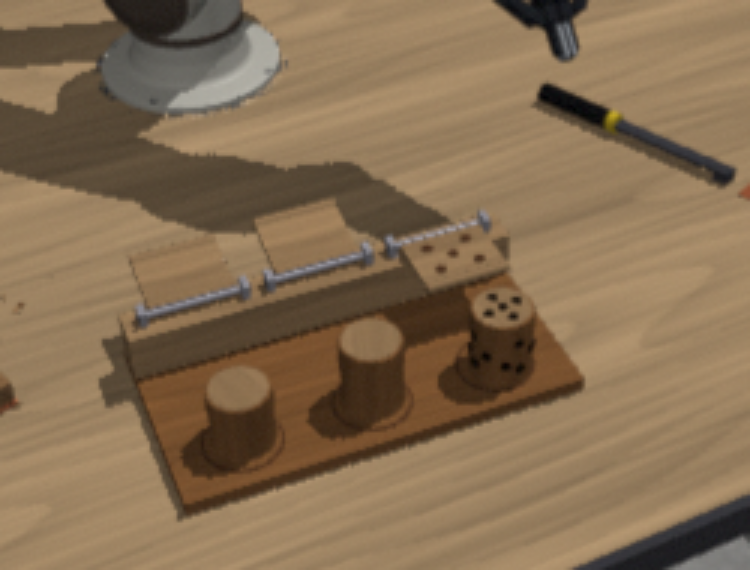

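The picture shows the left tag flat on the log side with its five dots up, around (460,255). The other tags and the logs look unmoved, and the arm is clear. Handing in.

```bash
python3 -c "
from workcell import bot
print(bot.job_done(), bot.get_obs()['time'])"
```

```text
the job is handed in; nothing more can be done
the job is handed in; nothing more can be done
```

The left tag, in front of the drilled log, is turned right over its hinge and lies flat with its five dots up. I only pushed, with closed fingers: up under the free edge, over the hinge, then down onto the end stop. I handed the job in at about 6.5 s, with the arm clear of everything.

**Flatness:** the last contact force was about 17 N. After I withdrew, the top camera's depth put the tag face at 82–85 mm, level to within about 1°.

**Other things:** the logs' measured positions match the start to within 2 mm. The other two tags look unmoved in the last picture, but I did not measure their angles again. I did not re-check the rasp (part of it showed in that picture and looked unmoved) or the sanding block; the arm did not go near the block.

**Checks that failed or disagreed:**
- The final depth profile of the tag from the scene camera was unusable. It gave readings from the floor and the plank where the tag is, because a bounds filter was missing, so the flatness figure comes from the top camera only.
- On the approach, joint 2 came close to its lower limit: about -49° as rounded, against -48.56°. The controller stopped the tool about 30 mm short there, and I went on by a lower path.

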